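Cheese block home against both fences of the portioner

ROBOT

A 6-joint arm with a two-finger parallel gripper is mounted at the origin on a cart in front of the work surface, level with it; the furniture and walls round the work are solid. World frame = base frame: x ahead of the robot, y to its left, z up, the work surface at z = 0. Lengths are in m, angles in rad, forces in N, time in s.
With the tool pointing down it reaches from about 0.25 to 0.725 m from the base axis. Payload 4 kg.
Tool frame: the origin (TCP) lies at the very end of the fingers, on their centre line; the grasp point (between the pads) lies 19 mm behind it; z points along the fingers, y is the line along which they close (so a half turn about z gives the same grasp; the last joint's range is limited). The gripper opens to 85 mm and grips with 20 to 120 N. Pads are 22 mm wide; open, the fingers measure 114 mm over their backs; the gripper's body (76 mm by 85 mm) begins 54 mm behind the grasp point. The pads swing forward as they close: fully open they stand 13 mm farther back than shut.
Start: joints at [1.292, 0.241, 0.005, 1.335, 0, 1.571], TCP at [0.138, 0.481, 0.231] pointing down, gripper open.
Joint ranges: [-2.72, 2.72], [-1.05, 1.87], [-1.09, 1.28], [-1.99, 2.15], [-1.42, 1.44], [-3.14, 3.14]. Speed limits (rad/s): [2.79, 2.79, 3.14, 3.14, 3.14, 3.14].

INTERFACE

Orientations are given as [roll, pitch, yaw] about the fixed x, y, z axes, in that order (R = Rz(yaw) Ry(pitch) Rx(roll)).
In Python, from bench import manip gives the robot as it stands.
- The arm moves only by the shell command python3 -m crank 'ROWS' [FORCE]. ROWS is JSON, a list of rows, each a list of 7 numbers: the finger opening in mm, from 0 to 85.4, then the shift along the tool's x, y, z in units of 25 mm (1.0 is 25 mm), then the turn, a rotation vector about the tool's x, y, z in units of 5 degrees (1.0 is 5 degrees). In form: [[grip, x, y, z, ax, ay, az], ...]. A call has 1 to 10 rows; each row shifts and turns the commanded pose from where the row before left it, along the tool's axes as they then stand; what a row does not reach is not made up. A row lasts 1/8 s, in which the tool goes at most 62.5 mm and 10.7 degrees, less where a joint would pass 70% of its speed; a pose out of reach is approached as far as the arm can. A call is refused whole if a number of a shift passes 1 or a number of a turn 1, either way. A call with a gripper value outside its range is refused whole. The fingers move at their own pace and stop on an object; FORCE is the grip in N (left out, the last holds). Time passes only in rows, so rows that do not move let the fingers close. It gives the time, the measured TCP pose, the force, the opening and the grip force at its end, in the units of the state.
- manip.get_obs(): the state, without advancing time (a new reading comes with each control period).
- manip.capture(name): name is "scene" or "top" or "wrist"; returns the picture (480x640x3 uint8, red, green, blue); there is no depth.
- manip.camera_model(name): a dict with "K" (3x3 intrinsics, pixels), "dist" ([k1, k2, p1, p2, k3] as OpenCV has them; the pictures are not rectified), "camera_from_world" (4x4, takes a point from world to camera coordinates); the wrist camera has in their place "mount" (4x4, takes a point from camera to tool coordinates, whose origin is the TCP and whose axes are the flange's). Camera axes: x right, y down, z forward; pixel columns grow to the right and rows downward; lengths in m; the calibration is good to about 2 mm. A picture is of the moment at which its call begins: read the wrist's pose just before it. camera_model takes no time and is no camera call.
- manip.finish_job(): hands the job in; it is judged then, once.
The state is a dict: "t": time; "joint_positions": joint angles; "joint_vel": joint speeds; "joint_efforts": joint torques, N m; "tool_pos": TCP position; "ee_rot": TCP orientation; "contact_force": force on the tool from outside, world axes, zero at the start; "wrist_torque": the same for the moment, N m; "width": finger opening in m; "gripper_force": force on a finger pad.
Only numpy, scipy, OpenCV 4.12 (cv2) and the standard library are available. Lean on these libraries where they do the work, as an engineer would, in place of code of your own. Each camera call takes 0.05 s, during which the arm holds its last target. There are 200 camera calls.

TASK

Get the wire cheese portioner ready for the next cut: first turn its round lock ring clockwise (seen from above) until its thumb lug lines up with the raised bar, the locked mark; this drives the portion stop up to its portion size and clamps it. Then stand the block of cheese on the board, a long side flush against the rear fence and an end flush against the stop, pressed firmly into that corner so that it bears on both at once. Finish while still holding it pressed there, without letting go, so that I can bring the wire down; do not disturb the jars standing around.

Things in the scene. Friction and masses are not known exactly. Their poses are not given: they have to be found in the camera images.
- board: portioner's base: beech board 200 mm (its x) x 300 mm (its y) x 18 mm, fixed on the island. Origin: centre of its underside; x points away from the robot to the rear fence, y left (at yaw 0). A wire bow, fixed swung-up, leans back behind the rear fence at board x > 75 mm, y = -40 mm, up to 0.29 m high; a narrow dark wire slot crosses the board at y = -40 mm
- back_fence: rear fence: fixed straight aluminium bar, 284 mm along board y, 10 mm thick, 22 mm high above the board. Origin: middle of its front face (looks to board -x, the cheese's long side bears on it) at the board's top, board x = 62 mm; axes parallel to the board's. The cheese drags on fence, stop and board with friction coefficient about 1
- portion_stop: steel plate at the board's right (-y) end, board x = -32 to 60 mm, 10 mm thick, 22 mm high above the board, with a flat foot behind. Origin: middle of the face (looks to board +y, the cheese's end bears on it) at the board's top. A spiral cam under the ring drives it: face at board y = -68 mm with the ring at 0, -60 mm at 1.45; pushing on it does not turn the ring back
- corner (a point): the corner with the ring locked: where the rear fence's front face, the stop's face and the board's top (18 mm above the island) meet. The seated cheese lies to board -x and +y of it
- ring_grip (a point): on the lock ring's upright axis, 63 mm above the island. The ring: black knurled cylinder, 45 mm diameter, bottom 28.5 and top 59.5 mm above the island; the hub's dome stands 6 mm above that. The thumb lug sticks out 11 mm, all below 38 mm; above 40 mm (the fences' height) the ring can be gripped across its diameter in any direction
- lock_ring (a joint): turn of the lock ring, rad, growing clockwise seen from above: 0 = released (thumb lug points to board -x), 1.45 = locked mark (lug points nearly to board +y, in line with the raised bar); its end stop is just beyond, at 1.60: do not force it there. Friction about 0.2 N m; it stays where it is left
- cheese: loose block of hard cheese, brown rind on top, 54 mm (its x) x 120 mm (its y) x 60 mm high, about 0.4 kg, on the island left of the board. Origin: centre of its underside. Seated, a long side bears on the rear fence and an end on the stop, its top 78 mm above the island; fingers can hold it across its 54 mm width above the fences
- honey_jar: bystander: honey jar with a gilt cap, 68 mm diameter, 92 mm high, left behind the cheese. Origin: centre of its underside
- curry_jar: bystander: spice jar with a purple cap, 50 mm diameter, 110 mm high, to the right of the board. Origin: centre of its underside
- nut_butter_jar: bystander: jar with a grey cap, 79 mm diameter, 89 mm high, to the right of and behind the board. Origin: centre of its underside
Things that resemble listed ones, but are neither listed nor needed, are in the scene too. What is shaped like the cheese but blue is not meant.

How it is judged:
By the outcome, as a careful person would: the job done as asked, in the order asked, and still so for the second after the job is handed in, while the arm keeps its last pose, push and grip.
It also fails if it takes over 69 s, if anything falls off the work surface, if the arm or the gripper's body presses on something with over 40 N, if the wrist force passes 120 N, or if a joint passes its speed limit or range.

## Working session

There is one attempt and no reset: what is moved stays moved. The work goes in short steps, Python scripts to look and compute and a shell command to move; the robot and the scene stay as the last step left them, time stands still between calls to the robot, and variables do not carry over. Pictures are saved under pics/ and viewed, at most 10 in all, crops included, and the job is handed in when it is done.

```bash
ls; mkdir -p pics
cat > h.py <<'E'
import numpy as np, cv2
from bench import manip
from scipy.spatial.transform import Rotation as R
def cam(name, obs=None):
    m=manip.camera_model(name); K=np.array(m["K"]); d=np.array(m["dist"])
    if "mount" in m:
        o=obs; T=np.eye(4); T[:3,:3]=R.from_euler('xyz',o["ee_rot"]).as_matrix(); T[:3,3]=o["tool_pos"]
        W=T@np.array(m["mount"])
    else: W=np.linalg.inv(np.array(m["camera_from_world"]))
    return K,d,W
def ray(c,px):
    K,d,W=c
    u=cv2.undistortPoints(np.array(px,float).reshape(-1,1,2),K,d).reshape(-1,2)
    v=np.c_[u,np.ones(len(u))]@W[:3,:3].T
    return W[:3,3],v
def plane(c,px,z):
    o,v=ray(c,px); return o+v*((z-o[2])/v[:,2])[:,None]
def proj(c,P):
    K,d,W=c; C=np.linalg.inv(W)
    return cv2.projectPoints(np.array(P,float).reshape(-1,1,3),cv2.Rodrigues(C[:3,:3])[0],C[:3,3],K,d)[0].reshape(-1,2)
def tri(c1,p1,c2,p2):
    o1,v1=ray(c1,[p1]);o2,v2=ray(c2,[p2]);v1=v1[0];v2=v2[0]
    s=np.linalg.lstsq(np.c_[v1,-v2],o2-o1,rcond=None)[0]
    a=o1+s[0]*v1;b=o2+s[1]*v2
    return (a+b)/2,np.linalg.norm(a-b)
def save(name,fn):
    im=manip.capture(name); cv2.imwrite('pics/'+fn,im[:,:,::-1]); return im
E
python3 - <<'E'
from h import *
o=manip.get_obs(); print(o)
for n in("scene","top","wrist"):
    save(n,n+'0.png')
    c=cam(n,o); print(n,c[0].round(1).tolist(),c[2].round(3).tolist())
E
```

```text
pics
{'t': 0.0, 'joint_positions': array([ 1.29199232e+00,  2.41454786e-01,  3.73483371e-03,  1.33520417e+00,
       -1.11099004e-05,  1.57082721e+00]), 'joint_vel': array([ 7.01294500e-04, -5.31671148e-04,  9.16427613e-04, -1.74010641e-04,
        5.31757811e-04,  2.95885555e-05]), 'joint_efforts': array([ 9.09293904e-04, -3.72314930e+01,  2.52409351e+01,  1.68378308e-02,
        8.20822152e-05,  7.15101898e-07]), 'tool_pos': array([0.13743305, 0.48008663, 0.23039613]), 'ee_rot': array([-3.13946486e+00,  1.11755976e-05,  2.86275778e+00]), 'contact_force': array([ 0.08582984, -0.52011106,  1.13130081]), 'wrist_torque': array([0.00204326, 0.01787148, 0.04099568]), 'gripper_force': 0.0, 'width': 0.0853260185911845}
scene [[550.9, 0.0, 323.5], [0.0, 550.9, 232.6], [0.0, 0.0, 1.0]] [[0.512, -0.458, 0.727, -0.435], [-0.859, -0.274, 0.432, -0.659], [0.002, -0.846, -0.533, 0.832], [0.0, 0.0, 0.0, 1.0]]
top [[466.3, 0.0, 325.1], [0.0, 466.3, 239.2], [0.0, 0.0, 1.0]] [[0.028, -0.998, 0.06, 0.494], [-0.999, -0.03, -0.018, -0.019], [0.02, -0.059, -0.998, 1.378], [0.0, 0.0, 0.0, 1.0]]
wrist [[350.7, 0.0, 324.7], [0.0, 350.7, 238.8], [0.0, 0.0, 1.0]] [[0.274, 0.909, 0.314, 0.057], [0.962, -0.259, -0.091, 0.504], [-0.002, 0.327, -0.945, 0.373], [0.0, 0.0, 0.0, 1.0]]
```

View pics/top0.png

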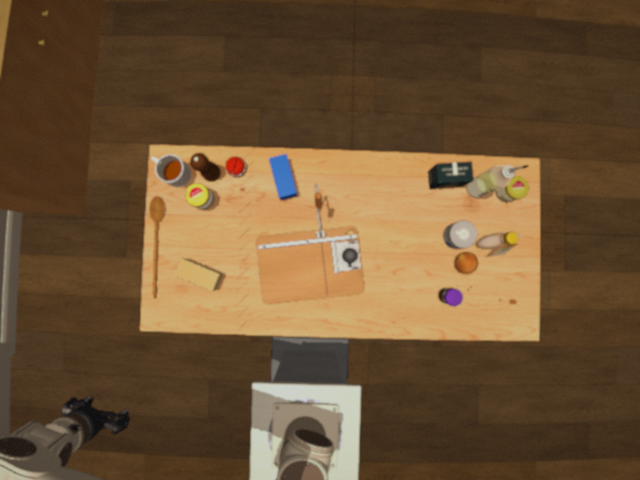

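View pics/scene0.png

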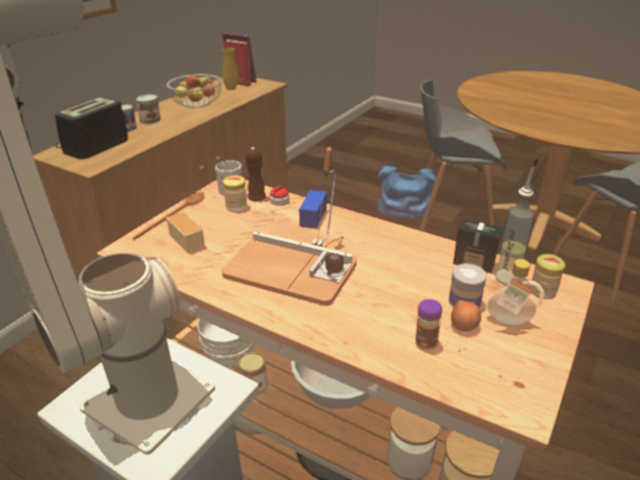

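The top view shows the board centred near (310,268), the ring near (350,257), the cheese near (200,275) and the blue decoy at (283,177). The purple jar is at (453,297). The scene view agrees. Next come coarse positions, with refinement from the wrist camera.

Run:
```python
from h import *
c=cam('top')
print(plane(c,[(350,256)],.06).round(3), 'ring')
print(plane(c,[(200,275)],.06).round(3),'cheese')
print('board',plane(c,[(257,247),(361,231),(363,296),(262,303)],.018).round(3).tolist())
print('purple,honey',plane(c,[(453,297),(198,194)],.1).round(3).tolist())
im=cv2.imread('pics/top0.png')
cv2.imwrite('pics/topc.png',cv2.resize(im[140:320,140:380],None,fx=3.2,fy=3.2,interpolation=cv2.INTER_CUBIC))
```

```text
[[ 0.527 -0.115  0.06 ]] ring
[[0.461 0.307 0.06 ]] cheese
board [[0.547, 0.154, 0.018], [0.603, -0.149, 0.018], [0.413, -0.159, 0.018], [0.385, 0.134, 0.018]]
purple,honey [[0.421, -0.401, 0.1], [0.685, 0.313, 0.1]]
```

View pics/topc.png

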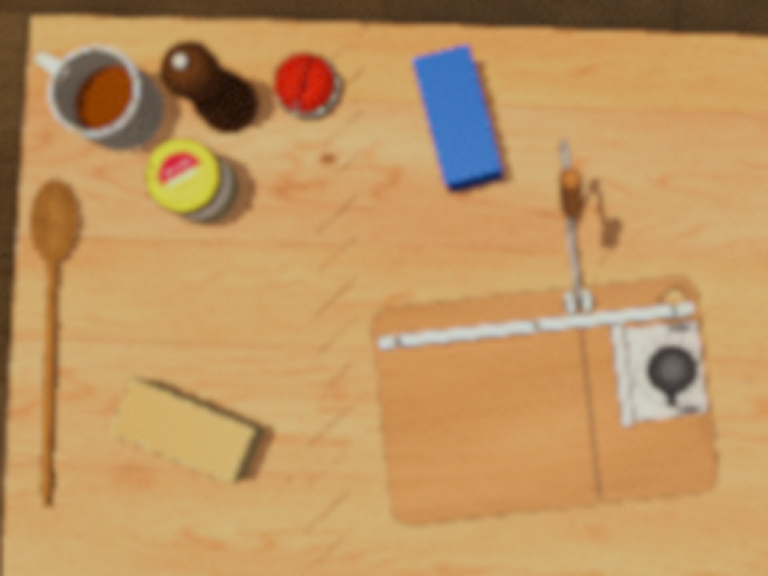

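View pics/wrist0.png

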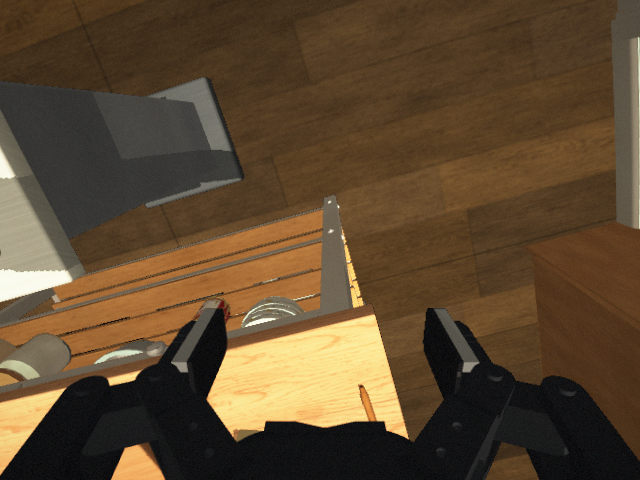

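The crop shows the board turned by about +0.1 rad and the lug of the ring pointing towards the robot. The cheese has its corners at crop (138,380)–(238,482). The wrist view shows only floor and the table edge. I'll move so the wrist camera looks at the cheese and the board.

```bash
python3 -m crank '[[85,-1,-0.3,0,0,0,0],[85,-1,-0.3,0,0,0,0],[85,-1,-0.3,0,0,0,0],[85,-1,-0.3,0,0,0,0],[85,-1,-0.3,0,0,0,0],[85,-1,-0.3,0,0,0,0],[85,-1,-0.3,0,0,0,0],[85,-1,-0.3,0,0,0,0],[85,-1,-0.3,0,0,0,0],[85,-1,-0.3,0,0,0,0]]'
python3 -m crank '[[85,-1,-0.3,0,0,0,0],[85,-1,-0.3,0,0,0,0],[85,-1,-0.3,0,0,0,0],[85,-1,-0.3,0,0,0,0],[85,-1,-0.3,0,0,0,0],[85,0,0,0,0,0,0]]'
python3 - <<'E'
from h import *
import pickle
o=manip.get_obs(); save('wrist','w1.png'); pickle.dump(o,open('w1.pkl','wb')); print(o['tool_pos'],o['ee_rot'],o['t'])
E
python3 -m crank '[[85,0,-1,0,0,0,0],[85,0,-1,0,0,0,0],[85,0,-1,0,0,0,0],[85,0,-1,0,0,0,0],[85,0,-1,0,0,0,0],[85,0,-1,0,0,0,0],[85,0,-1,0,0,0,0],[85,0,-1,0,0,0,0],[85,0,0,0,0,0,0]]'
python3 - <<'E'
from h import *
import pickle
o=manip.get_obs(); b=save('wrist','w2.png'); pickle.dump(o,open('w2.pkl','wb')); print(o['tool_pos'],o['ee_rot'],o['t'])
a=cv2.imread('pics/w1.png'); b=cv2.imread('pics/w2.png')
E
```

```text
t: 1.4
tool_pos: [0.3578, 0.3391, 0.231]
ee_rot: [-3.141, -0.0, 2.863]
contact_force: [-0.1, 0.9, 0.3]
width: 0.0849
gripper_force: 0.0
t: 2.15
tool_pos: [0.4681, 0.2683, 0.2306]
ee_rot: [-3.141, -0.001, 2.86]
contact_force: [-0.2, 0.5, -0.3]
width: 0.085
gripper_force: 0.0
[0.46805295 0.26830739 0.23063188] [-3.14083829e+00 -6.30925912e-04  2.86010092e+00] 2.15
t: 3.32
tool_pos: [0.4111, 0.0768, 0.2314]
ee_rot: [3.141, -0.0, 2.862]
contact_force: [-0.1, -0.4, 0.5]
width: 0.0848
gripper_force: 0.0
[0.41106172 0.07676935 0.23141899] [ 3.14135748e+00 -3.53325409e-04  2.86156974e+00] 3.325
```

View pics/w1.png

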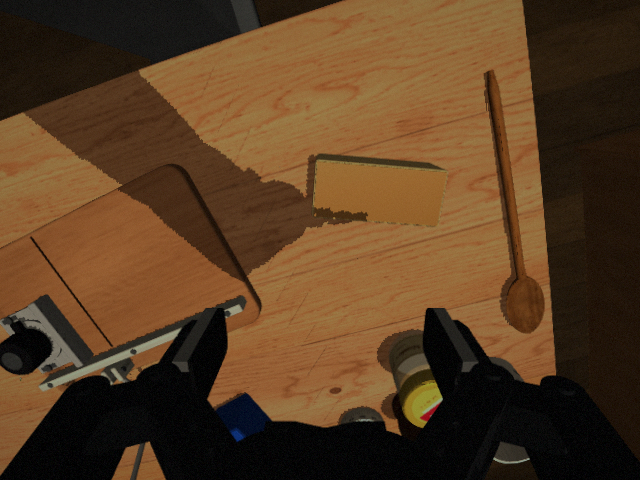

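View pics/w2.png

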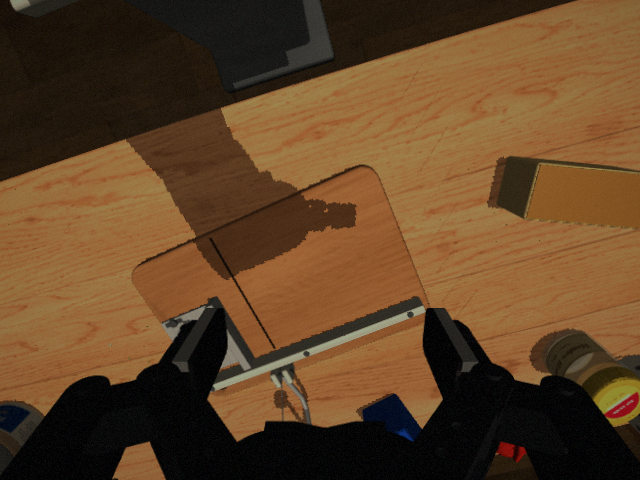

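In w1 the cheese's top corners are at about (315,160), (445,170), (438,225) and (312,213), with the ring at (25,350). In w2 the slot runs from (211,238) to (274,348), the fence ends near (213,388) and (425,308), and the cheese's left end is at (538,164)/(526,219). Next I'll go over the ring and look between the fingers.

```bash
python3 -m crank '[[85,-0.9,-0.85,0,0,0,0],[85,-0.9,-0.85,0,0,0,0],[85,-0.9,-0.85,0,0,0,0],[85,-0.9,-0.85,0,0,0,0],[85,-0.9,-0.85,0,0,0,0],[85,-0.9,-0.85,0,0,0,0],[85,-0.9,-0.85,0,0,0,0],[85,0,0,0,0,0,0]]'
python3 - <<'E'
from h import *
import pickle
o=manip.get_obs(); b=save('wrist','w3.png'); pickle.dump(o,open('w3.pkl','wb')); print(o['tool_pos'],o['ee_rot'],o['t'])
c1=cam('wrist',pickle.load(open('w1.pkl','rb')));c2=cam('wrist',pickle.load(open('w2.pkl','rb')))
for p,q in (((315,160),(538,164)),((312,213),(526,219))): print(tri(c1,p,c2,q))
# cheese top mask in w1
im=cv2.imread('pics/w1.png'); hsv=cv2.cvtColor(im,cv2.COLOR_BGR2HSV)
print(hsv[190,380],hsv[100,400],hsv[250,400],hsv[218,340],hsv[163,400])
P=plane(c1,[(314,160),(445,170),(438,225),(312,213)],.06);print(P.round(4))
# fence from w2
F=plane(c2,[(213,388),(425,308)],.04);print('fence',F)
print('slot',plane(c2,[(211,238),(274,348)],.018))
E
```

```text
t: 4.38
tool_pos: [0.5239, -0.1095, 0.2306]
ee_rot: [3.141, -0.0, 2.862]
contact_force: [-0.3, 0.2, -0.3]
width: 0.0852
gripper_force: 0.0
[ 0.52386145 -0.10947477  0.23058694] [ 3.14122903e+00 -2.34047030e-04  2.86191059e+00] 4.375
(array([0.41908455, 0.27412685, 0.05939399]), np.float64(0.0007456777223607534))
(array([0.46532104, 0.2575078 , 0.06173657]), np.float64(0.0036616580491439015))
[ 16 181 149] [ 15 151 155] [ 16 152 153] [ 17 174  69] [ 19 151  59]
[[0.4184 0.2734 0.06  ]
 [0.4588 0.3829 0.06  ]
 [0.5076 0.3678 0.06  ]
 [0.4639 0.2579 0.06  ]]
fence [[ 0.58589139 -0.11142769  0.04      ]
 [ 0.54785034  0.1516458   0.04      ]]
slot [[ 0.4140531  -0.05062777  0.018     ]
 [ 0.56602222 -0.03061364  0.018     ]]
```

View pics/w3.png

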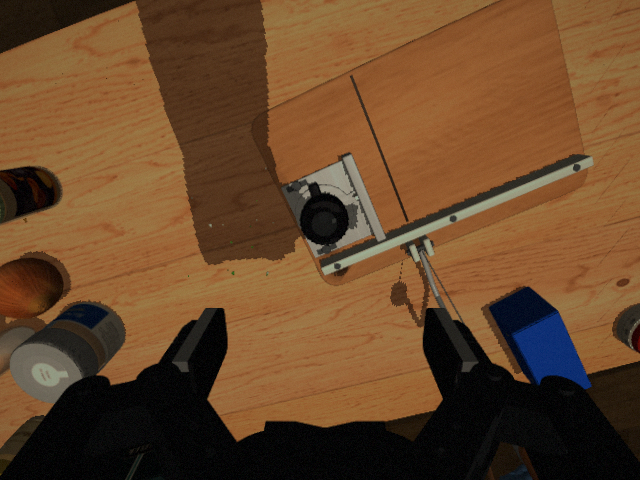

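In w3 the ring is at (324,218) with its lug up-left at (315,190). The stop's top bar runs from (347,155) to (383,240) and the fence from (322,268) to (590,157). I'll measure them numerically.

```bash
cat > m.py <<'E'
from h import *
import pickle,sys
def rect(c,cnt,z):
    P=plane(c,cnt.reshape(-1,2),z)[:,:2]
    (cx,cy),(w,h),a=cv2.minAreaRect((P*1000).astype(np.float32))
    return (cx/1000,cy/1000),(w,h),a
def look(tag,off=0):
    im=cv2.imread(f'pics/{tag}.png'); hsv=cv2.cvtColor(im,cv2.COLOR_BGR2HSV); c=cam('wrist',pickle.load(open(f'{tag}.pkl','rb')))
    return im,hsv,c
E
python3 - <<'E'
from m import *
im,hsv,c=look('w3')
# profile across fence & stop
for a,b in (((440,200),(465,250)),((345,205),(395,185)),((335,175),(370,160))):
    n=30; print([(round(x),round(y),*hsv[round(y),round(x)].tolist()) for x,y in zip(np.linspace(a[0],b[0],n),np.linspace(a[1],b[1],n))])
m=((hsv[...,2]>110)&(hsv[...,1]<70)).astype(np.uint8)
cs,_=cv2.findContours(m,0,2)
for k in cs:
    if cv2.contourArea(k)>100: print('bright',cv2.contourArea(k),cv2.boundingRect(k),rect(c,k,.04))
d=(hsv[...,2]<55).astype(np.uint8); d[:, :280]=0; d[:,370:]=0; d[:170]=0;d[260:]=0
cs,_=cv2.findContours(d,0,1); k=max(cs,key=cv2.contourArea); print('dark',cv2.contourArea(k),cv2.boundingRect(k))
for r in range(180,250,2): 
    xs=np.where(d[r])[0]; print(r,xs.min() if len(xs) else 0,xs.max() if len(xs) else 0,end='; ')
print(proj(c,[[.524,-.11,.0595]]))
E
```

```text
[(440, 200, 12, 169, 148), (441, 202, 13, 167, 151), (442, 203, 13, 171, 152), (443, 205, 13, 175, 150), (443, 207, 13, 175, 141), (444, 209, 12, 112, 50), (445, 210, 21, 39, 46), (446, 212, 24, 57, 45), (447, 214, 18, 64, 48), (448, 216, 27, 49, 147), (449, 217, 42, 47, 137), (449, 219, 35, 43, 132), (450, 221, 29, 43, 120), (451, 222, 30, 46, 139), (452, 224, 14, 165, 136), (453, 226, 13, 170, 144), (454, 228, 13, 169, 143), (455, 229, 13, 177, 141), (456, 231, 13, 167, 145), (456, 233, 13, 171, 146), (457, 234, 13, 169, 142), (458, 236, 13, 171, 136), (459, 238, 16, 149, 154), (460, 240, 14, 167, 154), (461, 241, 15, 156, 154), (462, 243, 16, 157, 154), (462, 245, 16, 153, 155), (463, 247, 15, 159, 156), (464, 248, 14, 163, 156), (465, 250, 15, 163, 155)]
[(345, 205, 19, 38, 93), (347, 204, 22, 37, 152), (348, 204, 24, 34, 106), (350, 203, 20, 37, 153), (352, 202, 19, 40, 140), (354, 202, 21, 42, 141), (355, 201, 21, 39, 150), (357, 200, 30, 36, 84), (359, 199, 17, 30, 76), (361, 199, 21, 41, 143), (362, 198, 21, 36, 149), (364, 197, 21, 36, 149), (366, 197, 24, 34, 152), (367, 19
[... 1682 characters left out ...]
41085815429688, 16.176868438720703), 8.773467063903809)
bright 2252.0 (298, 155, 88, 95) ((0.5293896484375, -0.0907353744506836), (89.82837677001953, 55.48008346557617), 9.449254035949707)
dark 2097.0 (299, 182, 50, 71)
180 0 0; 182 293 315; 184 300 317; 186 282 318; 188 286 354; 190 287 354; 192 288 320; 194 311 356; 196 311 354; 198 310 337; 200 307 339; 202 306 341; 204 304 342; 206 303 344; 208 290 345; 210 291 346; 212 292 347; 214 293 347; 216 300 348; 218 300 348; 220 299 347; 222 300 348; 224 300 348; 226 301 347; 228 301 347; 230 301 346; 232 303 344; 234 303 344; 236 306 341; 238 307 340; 240 311 337; 242 314 369; 244 321 369; 246 325 369; 248 322 366; [[323.37659302 214.21236769]]
```

Run:
```python
from m import *
_,_,c3=look('w3')
im1,h1,c1=look('w1')
d=(h1[...,2]<45).astype(np.uint8); d[:,60:]=0; d[:320]=0;d[390:]=0
for r in range(322,384,3):
    xs=np.where(d[r])[0]; print(r,xs.min() if len(xs) else 0,xs.max() if len(xs) else 0,end='; ')
p=plane(c3,[(324,220.5)],.0595)[0]; print(p, 'w1 px',proj(c1,[p]))
y=.1406; ex=np.array([np.cos(y),np.sin(y)]);ey=np.array([-ex[1],ex[0]])
F=np.array([.5629,.0096]); O=F-.062*ex
q=p[:2]-O; print('board xy of ring',q@ex,q@ey,'O',O)
o=manip.get_obs(); Rm=R.from_euler('xyz',o['ee_rot']).as_matrix(); print(Rm.T@(p-o['tool_pos'])/.025)
S=plane(c3,[(356,166),(368,195.5),(347,155),(383,240)],.04)[:,:2]-O; print(S@ex,S@ey)
```

```text
322 4 59; 325 10 59; 328 12 59; 331 14 59; 334 13 44; 337 9 47; 340 5 49; 343 1 51; 346 0 51; 349 0 51; 352 0 50; 355 0 49; 358 0 45; 361 0 43; 364 0 52; 367 3 52; 370 7 46; 373 13 57; 376 50 58; 379 46 52; 382 0 0; [ 0.52996101 -0.11111201  0.0595    ] w1 px [[ 12.78142989 357.65372105]]
board xy of ring 0.012469800042378404 -0.11490485727598394 O [0.50151181 0.00091149]
[-0.30097579 -0.02428508  6.84577185]
[-0.01875085  0.01198947 -0.03151947  0.06041944] [-0.06807691 -0.06823552 -0.07185837 -0.07128746]
```

The stop face measures −68 mm, so the ring is at 0, and the geometry is consistent. I'll descend part way above the ring and take a second measurement.

```bash
python3 -m crank '[[85,-0.3,0,1,0,0,0],[85,0,0,1,0,0,0],[85,0,0,1,0,0,0],[85,0,0,1,0,0,0],[85,0,0,0,0,0,0]]'
python3 - <<'E'
from m import *
o=manip.get_obs(); save('wrist','w4.png'); pickle.dump(o,open('w4.pkl','wb')); print(o['tool_pos'],o['t'])
_,_,c=look('w4'); print(proj(c,[[.530,-.1111,.0595]]))
E
```

```text
t: 5.05
tool_pos: [0.5278, -0.1094, 0.1294]
ee_rot: [3.142, -0.005, 2.865]
contact_force: [-0.2, 0.4, 0.3]
width: 0.085
gripper_force: 0.0
[ 0.52779277 -0.10936898  0.12943408] 5.05
[[322.0542283  258.52979279]]
```

View pics/w4.png

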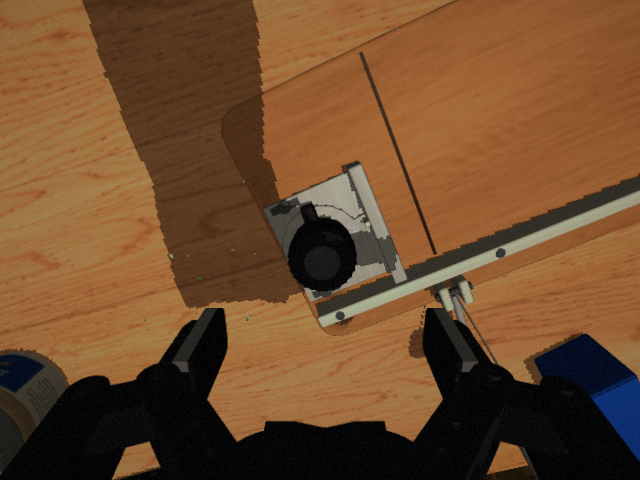

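The ring circle is centred at (322,258), exactly as predicted from the earlier height, and the lug is at (308,213). I'll descend and grip.

```bash
python3 -m crank '[[85,-0.1,-0.05,1,0,0,0],[85,0,0,1,0,0,0],[85,0,0,1,0,0,0],[85,0,0,0.45,0,0,0],[85,0,0,0,0,0,0],[40,0,0,0,0,0,0],[40,0,0,0,0,0,0],[40,0,0,0,0,0,0],[40,0,0,0,0,0,0],[40,0,0,0,0,0,0]]' 50; python3 -m crank '[[40,0,0,0,0,0,0],[40,0,0,0,0,0,0]]'
```

```text
t: 6.35
tool_pos: [0.5329, -0.1128, 0.0465]
ee_rot: [3.14, 0.002, 2.863]
contact_force: [0.1, 1.8, 4.7]
width: 0.0423
gripper_force: 50.1
t: 6.6
tool_pos: [0.5329, -0.1128, 0.0466]
ee_rot: [3.14, 0.002, 2.863]
contact_force: [-0.7, 1.7, 5.1]
width: 0.0429
gripper_force: 50.1
```

```bash
python3 -m crank '[[40,0,0,0,0,0,1],[40,0,0,0,0,0,1],[40,0,0,0,0,0,1],[40,0,0,0,0,0,1],[40,0,0,0,0,0,1],[40,0,0,0,0,0,0]]';python3 - <<'E'
from m import *
o=manip.get_obs(); im=save('wrist','w5.png'); pickle.dump(o,open('w5.pkl','wb')); print(o['tool_pos'],o['ee_rot'],o['wrist_torque'],o['contact_force'])
cv2.imwrite('pics/w5c.png',cv2.resize(im[170:410,180:460,::-1],None,fx=2.8,fy=2.5))
E
```

```text
t: 7.35
tool_pos: [0.5326, -0.1133, 0.0465]
ee_rot: [3.14, 0.002, 2.426]
contact_force: [-1.2, 1.6, 5.6]
width: 0.0428
gripper_force: 50.3
[ 0.53261444 -0.11327238  0.04654838] [3.14035846e+00 1.70484464e-03 2.42574113e+00] [ 0.2268575   0.34409769 -0.14448279] [-1.19890038  1.6308189   5.5558612 ]
```

View pics/w5c.png

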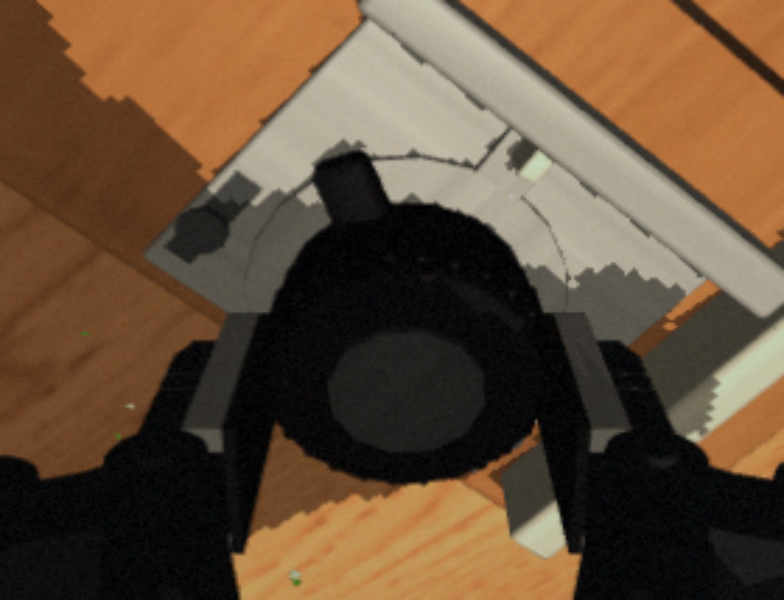

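The crop shows the ring firmly between the pads with the lug at (350,185) turning along. The raised-bar mark is at (535,165). I'll carry on.

```bash
python3 -m crank '[[40,0,0,0,0,0,1],[40,0,0,0,0,0,1],[40,0,0,0,0,0,1],[40,0,0,0,0,0,1],[40,0,0,0,0,0,1],[40,0,0,0,0,0,1],[40,0,0,0,0,0,1],[40,0,0,0,0,0,1],[40,0,0,0,0,0,1],[40,0,0,0,0,0,1]]';python3 -m crank '[[40,0,0,0,0,0,1],[40,0,0,0,0,0,0.6],[40,0,0,0,0,0,0]]'
python3 - <<'E'
from m import *
o=manip.get_obs(); im=save('wrist','w6.png'); pickle.dump(o,open('w6.pkl','wb')); print(o['ee_rot'],o['wrist_torque'],o['contact_force'])
_,_,c4=look('w4');
p=plane(c4,[(308.5,211)],.036)[0]; d=p[:2]-[.5305,-.1115]; print('lug0 bearing vs board -x:',np.arctan2(d[1],d[0])-.1406-np.pi)
im,h,c=look('w6')
y=.1406; ex=np.array([np.cos(y),np.sin(y)]);ey=np.array([-ex[1],ex[0]]);O=np.array([.5015,.0009])
# predicted locations of locked lug tip, stop-face end
for a in(1.35,1.45,1.55):
    L=np.array([.0125,-.115])+.0335*np.array([-np.cos(a),np.sin(a)]); w=O+L[0]*ex+L[1]*ey; print(a,proj(c,[[*w,.036]]))
cv2.imwrite('pics/w6c.png',cv2.resize(im[100:400,140:500],None,fx=2.2,fy=2))
E
```

```text
t: 8.65
tool_pos: [0.5317, -0.1136, 0.0465]
ee_rot: [3.141, 0.001, 1.551]
contact_force: [-3.8, -0.4, 8.0]
width: 0.0425
gripper_force: 50.4
t: 9.02
tool_pos: [0.5315, -0.1136, 0.0465]
ee_rot: [3.141, 0.001, 1.413]
contact_force: [-4.4, 0.1, 7.5]
width: 0.0431
gripper_force: 50.5
[3.14137860e+00 8.50789399e-04 1.41331813e+00] [ 0.0167876   0.88045872 -0.09582697] [-4.3541894   0.11810103  7.48528896]
lug0 bearing vs board -x: -6.365474379408859
1.35 [[283.89093645 240.31405332]]
1.45 [[290.25077415 237.21710432]]
1.55 [[296.96528427 234.73260866]]
```

View pics/w6c.png

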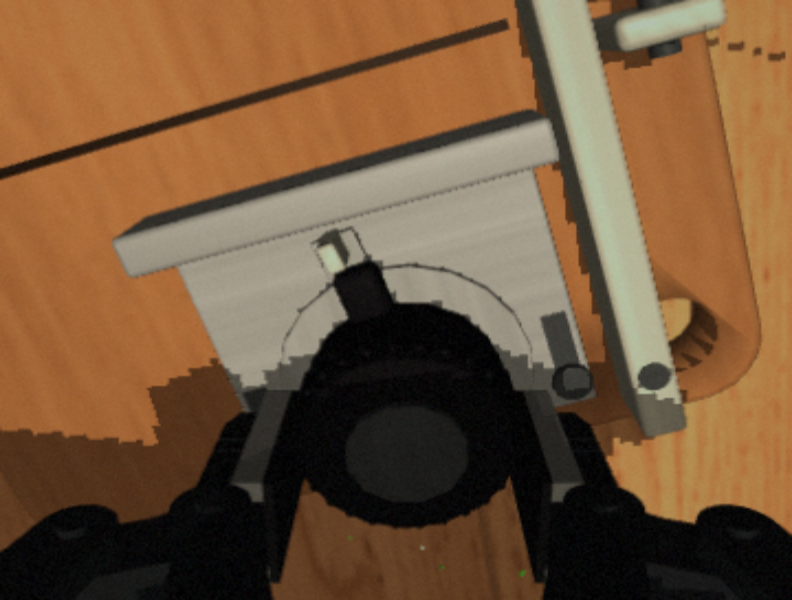

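The crop shows the lug at (360,285) nearly in line with the small raised bar at (340,250), and the stop face advanced. I'll quantify the angle relative to features in the same image.

Run:
```python
from m import *
def f(p): return (140+p[0]/2.2,100+p[1]/2)
im,h,c=look('w6')
d=((im.max(2)<42)).astype(np.uint8)
# lower rim of ring top between the pads: dark->wood transition going up
pts=[]
for x in range(290,356,4):
    col=h[:,x,2].astype(int); r=[r for r in range(345,372) if col[r]<40]; 
    if r: pts.append((x,max(r)))
print(pts)
P=plane(c,pts,.0595)[:,:2]
from scipy.optimize import least_squares
s=least_squares(lambda q:np.hypot(*(P-q).T)-.0225,[.531,-.113]); cen=s.x; print('centre',cen,np.abs(s.fun).max())
# stop edge direction (top near edge, z=.04) and fence
g=lambda p,z: plane(c,[f(q) for q in p],z)[:,:2]
S=g([(132,275),(556,160)],.04); ys=np.arctan2(*(S[1]-S[0])[::-1]); 
Fe=g([(580,0),(685,395)],.04); yf=np.arctan2(*(Fe[0]-Fe[1])[::-1])-np.pi/2
print('board yaw stop/fence',ys,yf)
for n,p,z in (('lug',[(360,268)],.036),('lugL',[(338,272)],.036),('lugR',[(383,264)],.036),('bar',[(340,248)],.034),('bar farL',[(315,243)],.034),('bar farR',[(354,229)],.034)):
    v=g(p,z)[0]-cen; b=np.arctan2(v[1],v[0]); print(n,'angle',(.1406+np.pi-b),np.hypot(*v))
y=.1406; ey=np.array([-np.sin(y),np.cos(y)]);ex=np.array([np.cos(y),np.sin(y)]);O=np.array([.5015,.0009])
E=g([(118,240),(548,118)],.04)-O; print('face y',E@ey, 'fence front x', (g([(540,0)],.04)-O)@ex,'ring',(cen-O)@ex,(cen-O)@ey)
im4,h4,c4=look('w4')
pts=[]
for x in range(305,342,4):
    r=[r for r in range(265,300) if h4[r,x,2]<42]; pts.append((x,max(r)))
P=plane(c4,pts,.0595)[:,:2]
s=least_squares(lambda q:np.hypot(*(P-q).T)-.0225,[.531,-.113]); print('c4',s.x,np.abs(s.fun).max(),pts)
v=plane(c4,[(308,207)],.036)[0,:2]-s.x; print('lug0',.1406+np.pi-np.arctan2(v[1],v[0])-2*np.pi,np.hypot(*v))
_,_,c5=look('w5')
v=plane(c5,[(180+345/2.8,170+155/2.5)],.036)[0,:2]-cen; print('lug5',.1406+np.pi-np.arctan2(v[1],v[0]),np.hypot(*v))
```

```text
[(290, 352), (294, 354), (298, 357), (302, 358), (306, 360), (310, 361), (314, 361), (318, 362), (322, 363), (326, 363), (330, 363), (334, 361), (338, 361), (342, 361), (346, 358), (350, 357), (354, 354)]
centre [ 0.5322968  -0.10961436] 0.0005440762183601226
board yaw stop/fence 0.13800938461140064 0.16482765767740815
lug angle 1.5656863630722744 0.03167096430220391
lugL angle 1.4204769223321507 0.03246475128038401
lugR angle 1.7209317386711047 0.03153825067549175
bar angle 1.4905796477805182 0.03703079599717212
bar farL angle 1.3816130720005457 0.040299662725350946
bar farR angle 1.601878149855758 0.04036586268950737
face y [-0.06036235 -0.05997931] fence front x [0.06397378] ring 0.015005720380708151 -0.11373959163623296
c4 [ 0.52958124 -0.11132851] 0.0007413779569512072 [(305, 286), (309, 287), (313, 289), (317, 290), (321, 290), (325, 291), (329, 289), (333, 289), (337, 287), (341, 284)]
lug0 0.09592478164517004 0.030846382871751572
lug5 0.5026394377706787 0.03478802873157674
```

Run:
```python
from m import *
im,h,c=look('w6')
print('cols 280..326'); 
for r in range(208,256): print(r,' '.join('%2d'%(h[r,x,2]//10) for x in range(278,328)))
```

```text
cols 280..326
208 16 16 16 16 16 15 16 15 16 15 15 15 15 16 15 15 14 14 13 13 13 12 12 12 14 15 14 16 16 16 15 16 16 16 15 15 16 15 16 16 16 16 16 16 16 16 16 16 16 16
209 16 16 16 16 15 16 16 16 15 15 15 15 15 14 14 13 13 13 12 10 12 14 15 15 16 16 16 16 15 16 16 15 15 15 15 15 16 16 16 16 16 16 16 16 16 16 16 16 16 16
210 16 16 16 16 15 15 15 15 15 15 14 13 13 12 12 13 10 14 15 15 15 16 16 16 16 16 16 15 15 15 15 15 15 16 16 16 16 16 16 16 16 16 16 16 16 16 17 16 16 16
211 16 16 15 15 15 15 14 14 13 13 13 12 12 10 14 15 15 16 16 16 16 16 16 16 16 15 15 15 15 16 15 16 15 15 16 16 16 16 16 16 16 16 16 16 16 17 16 16 16 16
212 15 15 15 14 14 13 13 13 12 11 12 14 15 14 16 16 16 16 16 16 16 16 15 16 15 16 16 16 16 16 16 16 16 16 16 16 16 16 16 16 16 16 16 16 16 16 16 16 16 16
213 14 13 13 12 12 13 11 14 15 15 15 16 16 16 16 16 16 15 15 14 12  9 12 15 16 16 16 16 16 16 16 16 16 16 16 16 16 16 16 16 16 16 16 16 16 16 16 16 16 16
214 13 12 12 10 14 15 15 15 16 16 16 16 14 12 10 12 15 13 11  8  8  8 11 15 15 16 16 16 16 16 16 16 16 16 16 16 16 16 16 16 16 16 16 16 16 16 16 16 16 16
215 12 1
[... 5605 characters left out ...]
  1  1  1  2  2  2  1  1  1  1  2  2  1  1  1  1  1  1  1  3  3  7  8  7  7  7  7  7
252 15 11 10 14 15 15 16 16 15 16 16 15 15 15 15 15 15  8  2  1  1  1  1  1  1  1  1  1  1  1  1  2  2  2  1  1  1  1  1  0  0  0  0  0  1  0  0  1  0  1
253  9 10 14 16 16 16 16 16 16 16 16 15 15 15 15 15 15 14  5  0  2  1  1  1  1  2  1  2  1  2  1  2  1  1  2  2  1  1  1  1  0  0  0  0  0  0  0  0  0  0
254 10 14 15 16 16 16 16 16 16 15 16 16 15 15 15 15 15 15  9  2  1  2  2  2  1  1  1  1  1  1  1  1  1  2  1  1  1  1  1  0  0  0  0  1  0  0  0  0  0  0
255 14 16 15 16 16 16 16 16 16 15 15 16 15 15 15 15 15 15 14  5  1  1  1  1  1  2  1  1  2  1  1  1  1  1  2  1  1  1  1  0  1  0  1  0  0  0  0  0  0  0
```

Run:
```python
from m import *
im,h,c=look('w6')
for cen in ([.5323,-.1096],[.5315,-.1130],[.5305,-.1115]):
    cen=np.array(cen)
    for n,px,z in (('lug240',(302.5,240),.037),('lug250',(306,250),.037),('lug240',(302.5,240),.034),('bar',(290,229),.030),('bar',(290,229),.036),('barfar',(287.5,224),.034),('barnear',(293,234.5),.034)):
        v=plane(c,[px],z)[0,:2]-cen; print(n,round(.1406+np.pi-np.arctan2(v[1],v[0]),3),round(np.hypot(*v),4),end=' | ')
    print()
p=plane(c,[(302.5,240),(306,250),(287.5,224),(293,234.5)],.036)[:,:2]
for a,b in((0,1),(2,3)): v=p[a]-p[b]; print('axis dir angle',.1406+np.pi-np.arctan2(v[1],v[0]))
for z in(.03,.036):
    e=plane(c,[(291,240),(294.5,250),(314,240),(318,250)],z)[:,:2]; print([round(.1406+np.pi-np.arctan2(*(e[i]-e[i+1])[::-1]),3) for i in(0,2)])
```

```text
lug240 1.523 0.0294 | lug250 1.513 0.0243 | lug240 1.504 0.0285 | bar 1.382 0.0348 | bar 1.422 0.0362 | barfar 1.412 0.0383 | barnear 1.408 0.0327 | 
lug240 1.566 0.0326 | lug250 1.566 0.0275 | lug240 1.551 0.0317 | bar 1.431 0.0378 | bar 1.466 0.0392 | barfar 1.454 0.0414 | barnear 1.458 0.0358 | 
lug240 1.591 0.031 | lug250 1.596 0.0259 | lug240 1.575 0.03 | bar 1.446 0.036 | bar 1.482 0.0375 | barfar 1.469 0.0397 | barnear 1.476 0.0341 | 
axis dir angle 1.567839966601257
axis dir angle 1.4304821541767427
[np.float64(1.578), np.float64(1.516)]
[np.float64(1.578), np.float64(1.516)]
```

The lug measures about 0.11 rad past the bar, so I'll turn back slightly and re-measure.

```bash
python3 -m crank '[[40,0,0,0,0,0,-0.6],[40,0,0,0,0,0,-0.6],[40,0,0,0,0,0,0],[40,0,0,0,0,0,0]]'
cat > lug.py <<'E'
from m import *
def bear(tag):
    im,h,c=look(tag); V=h[...,2].astype(int); cen=np.array([.5315,-.1125])
    # lug edges & bar found along arcs at constant radius
    out={}
    for name,r,z,test in (('lug',.0275,.036,lambda v:v<35),('lug',.030,.036,lambda v:v<35),('bar',.0375,.034,lambda v:v>175),('bar',.0395,.034,lambda v:v>175)):
        A=np.linspace(1.1,1.95,400); b=.1406+np.pi-A
        P=np.c_[cen[0]+r*np.cos(b),cen[1]+r*np.sin(b),np.full(400,z)]
        q=proj(c,P); v=cv2.remap(V.astype(np.float32),q[:,0].astype(np.float32),q[:,1].astype(np.float32),1)
        a=A[test(v.ravel())]; print(name,r,a.min().round(3) if len(a) else 0,a.max().round(3) if len(a) else 0,np.median(a).round(3))
E
python3 - <<'E'
from lug import *
o=manip.get_obs(); save('wrist','w7.png'); pickle.dump(o,open('w7.pkl','wb')); print(o['ee_rot'],o['wrist_torque'],o['t'])
bear('w6'); print(); bear('w7')
y=.1406; ey=np.array([-np.sin(y),np.cos(y)]);O=np.array([.5015,.0009])
E
```

```text
t: 9.57
tool_pos: [0.5316, -0.1136, 0.0465]
ee_rot: [3.141, 0.001, 1.519]
contact_force: [-3.8, -0.1, 8.3]
width: 0.0428
gripper_force: 50.5
[3.14126512e+00 9.37434952e-04 1.51900018e+00] [-0.01870548  0.77744178  0.19085706] 9.575
lug 0.0275 1.383 1.745 1.564
lug 0.03 1.396 1.728 1.562
bar 0.0375 1.411 1.488 1.449
bar 0.0395 1.415 1.488 1.452

lug 0.0275 1.277 1.639 1.458
lug 0.03 1.287 1.622 1.455
bar 0.0375 1.411 1.494 1.453
bar 0.0395 1.42 1.49 1.455
```

The lug is at 1.456 and the bar at 1.454, both from the image, so the ring is on its mark. I'll release, rise and travel to the cheese.

```bash
python3 -m crank '[[65,0,0,0,0,0,0],[65,0,0,0,0,0,0],[65,0,0,0,0,0,0],[65,0,0,-1,0,0,0],[75,0,0,-1,0,0,0],[85,0,-0.5,-1,0,0,0],[85,0.5,-0.5,-1,0,0,0],[85,1,-0.5,0,0,0,0],[85,1,-0.5,0,0,0,0],[85,1,-0.5,0,0,0,0]]'
python3 -m crank '[[85,1,-0.5,0,0,0,0],[85,1,-0.5,0,0,0,0],[85,1,0,0,0,0,0],[85,1,0,0,0,0,0],[85,1,0,0,0,0,0],[85,1,0,0,0,0,0],[85,1,0,0,0,0,0],[85,1,0,0,0,0,0],[85,1,0,0,0,0,0],[85,1,0,0,0,0,0]]'
python3 -m crank '[[85,1,0,0,0,0,0.9],[85,0,0,0,0,0,0.9],[85,0,0,0,0,0,0.9],[85,0,0,0,0,0,0.9],[85,0,0,0,0,0,0]]'
python3 - <<'E'
from m import *
o=manip.get_obs(); save('wrist','w8.png'); pickle.dump(o,open('w8.pkl','wb')); print(o['tool_pos'],o['ee_rot'],o['t'])
im,h,c=look('w8')
Rm=R.from_euler('xyz',o['ee_rot']).as_matrix()
print('to grip',Rm.T@(np.array([.4676,.3345,.031])-o['tool_pos'])/.025)
P=np.array([[.4184,.2734,.06],[.4588,.3829,.06],[.5076,.3678,.06],[.4639,.2579,.06]]); print(proj(c,P).round(0))
m=((h[...,0]>=14)&(h[...,0]<=20)&(h[...,1]>165)).astype(np.uint8); m=cv2.morphologyEx(m,2,np.ones((5,5)))
cs,_=cv2.findContours(m,0,2)
for k in sorted(cs,key=cv2.contourArea)[-3:]: print(cv2.contourArea(k),cv2.boundingRect(k),rect(c,k,.06))
q=proj(c,[[.4622,.3205,.06]])[0].astype(int); print(h[q[1],q[0]])
E
```

```text
t: 10.88
tool_pos: [0.4737, -0.0219, 0.1451]
ee_rot: [3.141, -0.0, 1.519]
contact_force: [-0.4, 1.9, 0.5]
width: 0.0847
gripper_force: 0.0
t: 12.12
tool_pos: [0.462, 0.2292, 0.1449]
ee_rot: [-3.142, 0.0, 1.519]
contact_force: [1.1, 0.2, -0.0]
width: 0.085
gripper_force: 0.0
t: 12.75
tool_pos: [0.4633, 0.2533, 0.1449]
ee_rot: [-3.141, 0.0, 1.206]
contact_force: [0.5, -0.3, -0.7]
width: 0.085
gripper_force: 0.0
[0.46326662 0.25334698 0.1448917 ] [-3.14145917e+00  1.92014971e-04  1.20578778e+00] 12.75
to grip [ 3.09501673 -0.99620245  4.55520694]
[[253. 244.]
 [239.  57.]
 [325.  50.]
 [323. 241.]]
7600.5 (247, 126, 81, 114) ((0.4569032897949219, 0.3020651550292969), (74.29668426513672, 50.07463073730469), 69.32296752929688)
[ 15 174 157]
```

Run:
```python
from m import *
im,h,c=look('w8')
S=cv2.medianBlur(h[...,1],7); V=cv2.medianBlur(h[...,2],5)
for r in (80,150,220): print(r,[(x,int(S[r,x]),int(V[r,x])) for x in range(215,350,5)])
for x in (285,): print([(r,int(S[r,x]),int(V[r,x])) for r in range(20,290,7)])
for t in (160,164):
    m=((S>t)&(V>100)).astype(np.uint8); m[:, :180]=0
    m=cv2.morphologyEx(m,2,np.ones((7,7)))
    cs,_=cv2.findContours(m,0,2); k=max(cs,key=cv2.contourArea); print(t,cv2.contourArea(k),cv2.boundingRect(k),rect(c,k,.06))
```

```text
80 [(215, 169, 137), (220, 171, 147), (225, 162, 153), (230, 161, 154), (235, 154, 154), (240, 153, 153), (245, 160, 153), (250, 161, 154), (255, 160, 153), (260, 160, 154), (265, 159, 154), (270, 158, 155), (275, 158, 154), (280, 158, 154), (285, 157, 155), (290, 156, 155), (295, 156, 155), (300, 155, 155), (305, 155, 154), (310, 155, 155), (315, 154, 154), (320, 153, 155), (325, 151, 154), (330, 154, 87), (335, 158, 153), (340, 154, 154), (345, 163, 155)]
150 [(215, 158, 156), (220, 157, 157), (225, 159, 157), (230, 163, 157), (235, 161, 157), (240, 162, 156), (245, 159, 136), (250, 171, 156), (255, 172, 157), (260, 173, 156), (265, 173, 157), (270, 172, 156), (275, 173, 157), (280, 172, 157), (285, 172, 157), (290, 172, 157), (295, 172, 157), (300, 171, 157), (305, 171, 157), (310, 170, 158), (315, 169, 157), (320, 169, 157), (325, 166, 157), (330, 159, 96), (335, 166, 156), (340, 148, 157), (345, 151, 157)]
220 [(215, 141, 158), (220, 145, 157), (225, 145, 158), (230, 147, 158), (235, 153, 158), (240, 153, 158), (245, 152, 157), (250, 153, 156), (255, 178, 148), (260, 181, 149), 
[... 498 characters left out ...]
(111, 164, 156), (118, 166, 156), (125, 166, 157), (132, 168, 157), (139, 170, 156), (146, 172, 157), (153, 173, 157), (160, 176, 157), (167, 175, 156), (174, 176, 155), (181, 177, 155), (188, 177, 153), (195, 178, 152), (202, 179, 151), (209, 181, 150), (216, 180, 148), (223, 182, 147), (230, 183, 146), (237, 183, 146), (244, 167, 75), (251, 171, 82), (258, 168, 85), (265, 167, 85), (272, 159, 157), (279, 160, 157), (286, 151, 158)]
160 19888.5 (513, 98, 120, 293) ((0.6236096801757812, 0.1729839630126953), (234.70362854003906, 85.33641052246094), 79.2247314453125)
164 12302.0 (522, 112, 110, 279) ((0.62772412109375, 0.16711976623535157), (227.08595275878906, 77.1655044555664), 84.748046875)
```

The edges match the earlier cheese estimate to about 1–2 mm, so I'll go in and grasp.

```bash
python3 -m crank '[[85,1,-0.35,0,0,0,0],[85,1,-0.35,0,0,0,0],[85,1,-0.25,0,0,0,0],[85,0.1,0,0.5,0,0,0],[85,0,0,1,0,0,0],[85,0,0,1,0,0,0],[85,0,0,1,0,0,0],[85,0,0,1,0,0,0],[85,0,0,0,0,0,0]]'
python3 -m crank '[[45,0,0,0,0,0,0],[45,0,0,0,0,0,0],[45,0,0,0,0,0,0],[45,0,0,0,0,0,0],[45,0,0,0,0,0,0],[45,0,0,0,0,0,0]]' 70
```

```text
t: 13.92
tool_pos: [0.4667, 0.3317, 0.0298]
ee_rot: [-3.138, 0.006, 1.204]
contact_force: [0.4, -0.1, -0.1]
width: 0.085
gripper_force: 0.0
t: 14.68
tool_pos: [0.47, 0.3348, 0.0342]
ee_rot: [3.14, -0.003, 1.205]
contact_force: [0.2, -0.5, 5.9]
width: 0.0529
gripper_force: 76.7
```

Gripped at about 53 mm. I'll lift and carry it towards the board.

```bash
python3 -m crank '[[45,0,0,-0.6,0,0,0],[45,0,0,-1,0,0,0],[45,0,0,-0.9,0,0,0],[45,-0.9,0.5,0,0,0,0],[45,-0.9,0.5,0,0,0,0],[45,-0.9,0.5,0,0,0,0],[45,-0.9,0.5,0,0,0,0],[45,-0.9,0.5,0,0,0,0],[45,-0.9,0.5,0,0,0,0]]'
python3 -m crank '[[45,-0.9,0.5,0,0,0,0],[45,-0.9,0.5,0,0,0,0],[45,-0.9,0.5,0,0,0,0],[45,0,0,0,0,0,-0.7],[45,0,0,0,0,0,-0.9],[45,0,0,0,0,0,-0.9],[45,0,0,0,0,0,-0.9],[45,0,0,0,0,0,-0.9],[45,0,0,0,0,0,-0.9],[45,0,0,0,0,0,-0.6]]'
python3 -m crank '[[45,0,0,0,0,0,0],[45,0,0,0,0,0,0]]'
python3 - <<'E'
from m import *
o=manip.get_obs(); Rm=R.from_euler('xyz',o['ee_rot']).as_matrix()
print('to pre',Rm.T@(np.array([.517,.0344,.055])-o['tool_pos'])/.025)
save('wrist','w9.png'); pickle.dump(o,open('w9.pkl','wb'))
E
```

```text
t: 15.8
tool_pos: [0.4901, 0.1803, 0.0952]
ee_rot: [-3.141, 0.001, 1.205]
contact_force: [-0.4, -0.0, -2.8]
width: 0.0526
gripper_force: 75.8
t: 17.05
tool_pos: [0.5008, 0.1048, 0.0952]
ee_rot: [-3.14, -0.0, 1.713]
contact_force: [-0.0, 1.2, -2.8]
width: 0.0526
gripper_force: 75.7
t: 17.3
tool_pos: [0.5012, 0.1048, 0.0951]
ee_rot: [-3.141, 0.0, 1.71]
contact_force: [-0.7, -0.4, -3.4]
width: 0.0529
gripper_force: 75.7
to pre [-2.87698615  0.23622054  1.60486272]
```

```bash
python3 -m crank '[[45,-1,0.1,0,0,0,0],[45,-1,0.1,0,0,0,0],[45,-0.9,0,0,0,0,0],[45,0,0,0.7,0,0,0],[45,0,0,0.7,0,0,0],[45,0,0,0,0,0,0]]'
python3 -m crank '[[45,0,0,0.15,0,0,0],[45,0,0,0.15,0,0,0],[45,0,0,0,0,0,0]]'
python3 -m crank '[[45,0,0,0.08,0,0,0],[45,0,0,0,0,0,0]]'
```

```text
t: 18.1
tool_pos: [0.5149, 0.0336, 0.0588]
ee_rot: [-3.138, -0.0, 1.71]
contact_force: [-0.4, -0.1, -2.2]
width: 0.0525
gripper_force: 75.6
t: 18.48
tool_pos: [0.5165, 0.0338, 0.0526]
ee_rot: [3.142, -0.0, 1.711]
contact_force: [0.5, -0.5, -2.8]
width: 0.0529
gripper_force: 75.6
t: 18.73
tool_pos: [0.5168, 0.0338, 0.0522]
ee_rot: [3.14, 0.0, 1.711]
contact_force: [-2.4, -0.9, 7.1]
width: 0.0526
gripper_force: 76.8
```

```bash
python3 -m crank '[[45,0,0,-0.07,0,0,0],[45,-0.2,0.2,0,0,0,0],[45,-0.2,0.2,0,0,0,0],[45,0,0,0,0,0,0]]'
python3 -m crank '[[45,0,0.08,0,0,0,0],[45,0,0,0,0,0,0]]'
python3 -m crank '[[45,0,0.08,0,0,0,0],[45,0,0,0,0,0,0]]'
python3 -m crank '[[45,0,0.08,0,0,0,0],[45,0,0,0,0,0,0]]'
```

```text
t: 19.23
tool_pos: [0.5287, 0.0247, 0.0522]
ee_rot: [3.141, 0.0, 1.71]
contact_force: [-0.4, 0.1, -1.4]
width: 0.0528
gripper_force: 75.9
t: 19.48
tool_pos: [0.5299, 0.0255, 0.0522]
ee_rot: [3.141, 0.0, 1.711]
contact_force: [0.7, 0.7, -1.9]
width: 0.0524
gripper_force: 76.0
t: 19.73
tool_pos: [0.5319, 0.026, 0.0522]
ee_rot: [3.141, -0.0, 1.711]
contact_force: [0.5, -0.7, -2.0]
width: 0.0526
gripper_force: 75.9
t: 19.98
tool_pos: [0.5332, 0.0261, 0.0522]
ee_rot: [-3.141, -0.0, 1.711]
contact_force: [-2.6, 0.2, 0.3]
width: 0.0528
gripper_force: 75.9
```

```bash
python3 -m crank '[[45,-0.1,0,0,0,0,0],[45,0,0,0,0,0,0]]'
python3 -m crank '[[45,-0.1,0,0,0,0,0],[45,0,0,0,0,0,0]]'
python3 -m crank '[[45,-0.1,0,0,0,0,0],[45,0,0,0,0,0,0]]'
```

```text
t: 20.23
tool_pos: [0.5336, 0.0238, 0.0522]
ee_rot: [-3.141, -0.001, 1.711]
contact_force: [-2.5, 1.3, 0.0]
width: 0.0528
gripper_force: 76.0
t: 20.48
tool_pos: [0.534, 0.0211, 0.0523]
ee_rot: [-3.141, -0.0, 1.711]
contact_force: [-4.1, 1.7, 0.3]
width: 0.0525
gripper_force: 76.0
t: 20.72
tool_pos: [0.5341, 0.0201, 0.0523]
ee_rot: [-3.141, -0.004, 1.712]
contact_force: [-4.8, 6.7, 1.7]
width: 0.0527
gripper_force: 76.2
```

Both faces are touching at the predicted corner. I'll ramp up the press.

```bash
python3 -m crank '[[45,-0.06,0.06,0.05,0,0,0],[45,-0.06,0.06,0.03,0,0,0],[45,0,0,0,0,0,0],[45,0,0,0,0,0,0]]'
python3 - <<'E'
from m import *
o=manip.get_obs(); F=np.array(o['contact_force']); y=.1406; print('board Fx,Fy,Fz',F[0]*np.cos(y)+F[1]*np.sin(y),-F[0]*np.sin(y)+F[1]*np.cos(y),F[2],o['ee_rot'],o['wrist_torque'])
E
```

```text
t: 21.22
tool_pos: [0.5343, 0.0202, 0.0523]
ee_rot: [-3.137, -0.009, 1.713]
contact_force: [-17.2, 13.0, 21.0]
width: 0.0528
gripper_force: 78.6
board Fx,Fy,Fz -15.251335446885758 15.313108466003037 21.01860647831701 [-3.13673359 -0.0089626   1.71306451] [ 2.43115472  3.32830147 -0.19580168]
```

```bash
python3 -m crank '[[45,-0.02,0.02,-0.07,0,0,0],[45,0,0,0,0,0,0],[45,0,0,0,0,0,0]]'
python3 - <<'E'
from m import *
o=manip.get_obs(); F=np.array(o['contact_force']); y=.1406; print('board Fx,Fy,Fz',F[0]*np.cos(y)+F[1]*np.sin(y),-F[0]*np.sin(y)+F[1]*np.cos(y),F[2],o['ee_rot'],o['wrist_torque'])
Rm=R.from_euler('xyz',o['ee_rot']).as_matrix(); N=R.from_euler('xyz',[np.pi,0,1.7114]).as_matrix()
print('fix turn units',R.from_matrix(Rm.T@N).as_rotvec()/np.radians(5))
E
```

```text
t: 21.6
tool_pos: [0.5343, 0.0201, 0.0524]
ee_rot: [-3.135, -0.01, 1.713]
contact_force: [-14.8, 15.4, 12.1]
width: 0.0529
gripper_force: 77.6
board Fx,Fy,Fz -12.537257259019242 17.361298608841654 12.054613352142262 [-3.13504862 -0.00990542  1.71333494] [ 2.78339337  2.82180189 -0.15738696]
fix turn units [-0.07509831 -0.1134348   0.02254397]
```

```bash
python3 -m crank '[[45,-0.01,0.05,-0.04,-0.1,-0.15,0.02],[45,0,0,0,0,0,0],[45,0,0,0,0,0,0]]'
cat > st.py <<'E'
from m import *
o=manip.get_obs(); F=np.array(o['contact_force']); y=.1406; print('board Fx,Fy,Fz',F[0]*np.cos(y)+F[1]*np.sin(y),-F[0]*np.sin(y)+F[1]*np.cos(y),F[2],o['wrist_torque'])
Rm=R.from_euler('xyz',o['ee_rot']).as_matrix(); N=R.from_euler('xyz',[np.pi,0,1.7114]).as_matrix()
print('fix turn units',R.from_matrix(Rm.T@N).as_rotvec()/np.radians(5))
E
python3 st.py
```

```text
t: 21.98
tool_pos: [0.5342, 0.02, 0.0522]
ee_rot: [-3.141, 0.002, 1.712]
contact_force: [-14.1, 14.0, 8.3]
width: 0.0527
gripper_force: 77.1
board Fx,Fy,Fz -12.041596892248904 15.855211370930705 8.262449611992638 [2.94158139 3.0944293  0.10455683]
fix turn units [-0.00983826  0.02863261  0.00931368]
```

```bash
python3 -m crank '[[45,-0.05,0.09,-0.03,-0.04,-0.05,0],[45,0,0,0,0,0,0],[45,0,0,0,0,0,0],[45,0,0,0,0,0,0]]'
python3 st.py
python3 - <<'E'
from m import *
o=manip.get_obs(); im=save('wrist','w10.png'); pickle.dump(o,open('w10.pkl','wb'))
im,h,c=look('w10'); S=h[...,1];V=h[...,2]
# cheese +y end top edge: expected board y=60, top z=.078
y=.1406; ex=np.array([np.cos(y),np.sin(y)]);ey=np.array([-np.sin(y),np.cos(y)]);O=np.array([.5015,.0009])
for x in (.02,.035,.05):
    t=np.arange(.035,.085,.002); P=[[*(O+x*ex+s*ey),.078] for s in t]; q=proj(c,P).round().astype(int)
    print(x,[(int(s*1000+.5),int(S[b,a]),int(V[b,a])) for s,(a,b) in zip(t,q) if 0<=a<640 and 0<=b<480])
t=np.arange(.045,.085,.002)
for yy in(.045,): 
    for z in (.078,): 
        xs=np.arange(0,.08,.002); q=proj(c,[[*(O+x*ex+yy*ey),z] for x in xs]).round().astype(int); print([(int(x*1000+.5),int(S[b,a]),int(V[b,a])) for x,(a,b) in zip(xs,q) if 0<=a<640 and 0<=b<480])
E
```

```text
t: 22.48
tool_pos: [0.5343, 0.02, 0.0522]
ee_rot: [-3.14, 0.004, 1.713]
contact_force: [-18.3, 16.0, 9.9]
width: 0.0529
gripper_force: 77.3
board Fx,Fy,Fz -15.835532960592314 18.44804021763394 9.851026055185008 [3.52216687 3.96009148 0.02410968]
fix turn units [-0.02030633  0.04846366  0.01412688]
0.02 [(35, 186, 148), (37, 185, 152), (39, 187, 150), (41, 186, 151), (43, 187, 147), (45, 181, 152), (47, 185, 149), (49, 193, 151), (51, 183, 153), (53, 182, 153), (55, 184, 150), (57, 183, 153), (59, 127, 168), (61, 144, 71), (63, 147, 71), (65, 146, 70), (67, 143, 75), (69, 144, 69), (71, 150, 68), (73, 171, 143), (75, 171, 160), (77, 174, 160), (79, 177, 157), (81, 173, 158), (83, 178, 153)]
0.035 [(35, 185, 77), (37, 189, 150), (39, 189, 147), (41, 184, 150), (43, 186, 151), (45, 186, 152), (47, 185, 153), (49, 195, 149), (51, 182, 151), (53, 192, 150), (55, 189, 150), (57, 184, 154), (59, 129, 168), (61, 142, 72), (63, 140, 73), (65, 147, 71), (67, 160, 70), (69, 133, 73), (71, 136, 71), (73, 171, 160), (75, 174, 163), (77, 171, 160), (79, 173, 161), (81, 172, 163), (83, 169, 161)]
0
[... 333 characters left out ...]
, (77, 163, 167), (79, 164, 169), (81, 167, 165), (83, 161, 168)]
[(0, 175, 160), (2, 165, 165), (4, 168, 162), (6, 166, 161), (8, 169, 157), (10, 136, 133), (12, 184, 150), (14, 185, 149), (16, 181, 151), (18, 185, 149), (20, 181, 152), (22, 184, 150), (24, 186, 152), (26, 189, 150), (28, 194, 147), (30, 184, 154), (32, 185, 149), (34, 189, 151), (36, 184, 148), (38, 181, 149), (40, 187, 150), (42, 189, 151), (44, 185, 152), (46, 187, 149), (48, 191, 148), (50, 185, 153), (52, 185, 150), (54, 188, 149), (56, 187, 150), (58, 182, 153), (60, 187, 151), (62, 39, 171), (64, 171, 154), (66, 172, 157), (68, 171, 154), (70, 170, 153), (72, 167, 153), (74, 172, 153), (76, 176, 155), (78, 149, 169)]
```

The picture data put the cheese's far end at board y = 60 mm, square across its width, and its long side at x = 62 mm. That means it is seated flush in the corner, pressed with about 16 N and 18 N. Handing in.

```bash
python3 -c "
from bench import manip
print(manip.finish_job())"
```

```text
the job is handed in; nothing more can be done
None
```

The lock ring is on its mark (after I turned back a slight overshoot of about 0.1 rad), and the cheese is seated flush and still held pressed against the rear fence (about 16 N) and the stop (about 18 N); I handed the job in at about 22.5 s.

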